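Sort handed corner brackets and log the batch

TASK

Sort the loose corner brackets on the desk: every left-hand one goes into the tray that carries the left-hand pattern bracket on its ledge, every right-hand one into the tray with the right-hand pattern. When all are in, log the batch by pushing the recessed button in the front of the tally counter (the face with the small window) fully home with an end of the silver pen, never with the gripper itself, then lay the pen back across both saddles of its rest. Leave the dial indicator, the hex key set and the oil bottle where they are.

Things in the scene. Friction and masses are not known exactly. Their poses are not given: they have to be found in the camera images.
- bracket_lh_0: loose left-hand corner bracket, dark steel, 0.11-0.22 kg; absent ones read None. Origin at the centre of its base's underside, z up. Base 60 (x) x 40 (y) x 8 mm; tall flange along the +y edge, 60 x 9 thick x 36 mm high, mid plane y = +15.5 mm, pinch it from above; low cheek at the -x end, 9 thick x 18 mm high, over the full width. Standing with the flange away from you, the cheek is on your left
- bracket_lh_1: loose left-hand corner bracket, dark steel, 0.11-0.22 kg; absent ones read None. Origin at the centre of its base's underside, z up. Base 60 (x) x 40 (y) x 8 mm; tall flange along the +y edge, 60 x 9 thick x 36 mm high, mid plane y = +15.5 mm, pinch it from above; low cheek at the -x end, 9 thick x 18 mm high, over the full width. Standing with the flange away from you, the cheek is on your left
- bracket_lh_2: loose left-hand corner bracket, dark steel, 0.11-0.22 kg; absent ones read None. Origin at the centre of its base's underside, z up. Base 60 (x) x 40 (y) x 8 mm; tall flange along the +y edge, 60 x 9 thick x 36 mm high, mid plane y = +15.5 mm, pinch it from above; low cheek at the -x end, 9 thick x 18 mm high, over the full width. Standing with the flange away from you, the cheek is on your left
- bracket_rh_0: loose right-hand corner bracket, dark steel, 0.11-0.22 kg; absent ones read None. Origin at the centre of its base's underside, z up. Base 60 (x) x 40 (y) x 8 mm; tall flange along the +y edge, 60 x 9 thick x 36 mm high, mid plane y = +15.5 mm, pinch it from above; low cheek at the +x end, 9 thick x 18 mm high, over the full width. Standing with the flange away from you, the cheek is on your right
- bracket_rh_1: loose right-hand corner bracket, dark steel, 0.11-0.22 kg; absent ones read None. Origin at the centre of its base's underside, z up. Base 60 (x) x 40 (y) x 8 mm; tall flange along the +y edge, 60 x 9 thick x 36 mm high, mid plane y = +15.5 mm, pinch it from above; low cheek at the +x end, 9 thick x 18 mm high, over the full width. Standing with the flange away from you, the cheek is on your right
- bracket_rh_2: loose right-hand corner bracket, dark steel, 0.11-0.22 kg; absent ones read None. Origin at the centre of its base's underside, z up. Base 60 (x) x 40 (y) x 8 mm; tall flange along the +y edge, 60 x 9 thick x 36 mm high, mid plane y = +15.5 mm, pinch it from above; low cheek at the +x end, 9 thick x 18 mm high, over the full width. Standing with the flange away from you, the cheek is on your right
- bin_lh: fixed grey tray for left-hand brackets, outside 200 (x) x 120 (y) x 45 mm high, walls and floor 4 mm; origin at the centre of its underside, -x toward the robot. On a ledge at its far side (to x = +151 mm) stands a fixed pattern, a left-hand bracket (top 48 mm up), flange away from the robot, low cheek on the robot's left. The trays may swap places
- bin_rh: fixed grey tray for right-hand brackets, outside 200 (x) x 120 (y) x 45 mm high, walls and floor 4 mm; origin at the centre of its underside, -x toward the robot. On a ledge at its far side (to x = +151 mm) stands a fixed pattern, a right-hand bracket (top 48 mm up), flange away from the robot, low cheek on the robot's right. The trays may swap places
- counter: fixed grey tally counter, 64 (x) x 86 (y) x 81 mm high, small dark window in its front; origin on the desk under the middle of its front face, the front face is its plane x = 0 and looks to its -x (to the robot's right), z up
- recess_mouth (a point): centre of the mouth of the 16 x 16 mm square recess in the counter's front face, 50 mm above the desk; axes as the counter's: +x leads into the recess
- counter_button (a joint): round black spring button, 13.6 mm across, at the bottom of the recess, its face 5 mm behind the mouth; joint value 0 out, 0.005 m fully in, pressed along the counter's +x; about 1 N to start, 4 N fully in; springs back
- pen: silver ball pen, 10 x 135 x 11 mm, lying; origin at the middle of its length on its underside, its axis about 5 mm above; long axis is its y (ends at y = +/-67 mm); either end may press. 0.02 kg
- pen_rest: fixed aluminium pen rest, foot 46 (x) x 92 (y) x 4 mm; two saddles at y = +/-38 mm, each 10 mm long, flat floor 22 mm above the desk, cheeks flaring from 14 mm apart at the floor to 28 mm at the top, 35 mm up; 66 mm free between the saddles. The pen lies centred along its y. Origin at the centre of the foot's underside, z up
- dial_indicator: bystander: round dial indicator lying on its back, 97 x 58 x 22 mm; origin at the centre of its underside
- hex_key_set: bystander: folding hex key set with orange cheeks, 38 x 100 x 23 mm; origin at the centre of its underside
- oil_bottle: bystander: oil dropper bottle, 37 mm across, 109 mm high, standing left of the trays; origin at the centre of its underside

How it is judged:
By the outcome, as a careful person would: the job done as asked, in the order asked, and still so for the second after the job is handed in, with the robot touching nothing.
Of bracket_lh_0, bracket_lh_1, bracket_lh_2, bracket_rh_0, bracket_rh_1, bracket_rh_2 only 4 to 6 are there at a start; the rules pass over those that are not, and their reading is None.
At some moment in a run one of bracket_lh_0, bracket_lh_1, bracket_lh_2, bracket_rh_0, bracket_rh_1, bracket_rh_2 may be knocked a few centimetres aside while the robot is not near it.
Once in a run the grip may slacken for a moment while it holds something.
It also fails if it takes over 208 s, if anything falls off the work surface, if the arm or the gripper's body presses on something with over 40 N, if the wrist force passes 120 N, or if a joint passes its speed limit or range.

ROBOT

A 6-joint arm with a two-finger parallel gripper is mounted at the origin on a cart in front of the work surface, level with it; the furniture and walls round the work are solid. World frame = base frame: x ahead of the robot, y to its left, z up, the work surface at z = 0. Lengths are in m, angles in rad, forces in N, time in s.
With the tool pointing down it reaches from about 0.35 to 0.775 m from the base axis. Payload 7.3 kg.
Tool frame: the origin (TCP) lies at the centre of the arm's flange, where the gripper is bolted on; the fingertips stand 178 mm ahead of it and the grasp point (between the pads) lies 159 mm ahead of it; z points along the fingers, y is the line along which they close (so a half turn about z gives the same grasp; the last joint's range is limited). The gripper opens to 92 mm and grips with 3 to 60 N. Pads are 19 mm wide; open, the fingers measure 130 mm over their backs; the gripper's body (75 mm by 190 mm) begins 47 mm behind the grasp point.
Start: joints at [-1.394, 0.342, 1.524, -0, 1.275, -0.146], TCP at [0.167, -0.498, 0.405] pointing down, gripper open.
Joint ranges: [-2.53, 2.53], [-0.77, 2.02], [0.04, 2.7], [-1, 4.14], [0.28, 2.66], [-3.11, 3.11]. Speed limits (rad/s): [2.57, 2.57, 3.14, 3.14, 3.14, 3.14].

INTERFACE

Orientations are given as [roll, pitch, yaw] about the fixed x, y, z axes, in that order (R = Rz(yaw) Ry(pitch) Rx(roll)).
In Python, from cell import telemetry, vision, ticket gives the robot as it stands.
- The arm moves only by the shell command python3 -m crank 'ROWS' [FORCE]. ROWS is JSON, a list of rows, each a list of 5 numbers: the gripper command: -1 is shut, 1 is fully open, values between are in proportion, then the shift along the tool's x, y, z in mm, then the turn about the tool's z in rad. In form: [[fingers, dx, dy, dz, roll], ...]. A call has 1 to 12 rows; each row is the pose to reach, as a shift and turn from the pose commanded when the call began, along the tool's axes at that moment; what a row does not reach only later rows make up. A row lasts 1/12 s, in which the tool goes at most 41.7 mm and 7.16 degrees, less where a joint would pass 70% of its speed; a pose out of reach is approached as far as the arm can. A call with a gripper value outside its range is refused whole. The fingers move at their own pace and stop on an object; FORCE is the grip in N (left out, the last holds). Time passes only in rows, so rows that repeat a pose let the fingers close. It gives the time, the measured TCP pose, the force, the opening and the grip force at its end, in the units of the state.
- telemetry.observe(): the state, without advancing time (a new reading comes with each control period).
- vision.read_camera(name): name is "side" or "top" or "wrist"; returns (picture, depth): 480x640x3 uint8, red, green, blue; 480x640 float32, m along the optical axis (not along the pixel's ray), 0 where there is no reading.
- vision.get_calibration(name): a dict with "camera_matrix" (3x3 intrinsics, pixels), "rvec" (rotation vector, rad) and "tvec" (3), from world to camera coordinates, as OpenCV has them. Camera axes: x right, y down, z forward; pixel columns grow to the right and rows downward; lengths in m; the calibration is good to about 2 mm. A picture is of the moment at which its call begins: read the wrist's pose just before it. get_calibration takes no time and is no camera call; for the wrist camera it gives the pose at the moment of the call.
- ticket.hand_in(): hands the job in; it is judged then, once.
The state is a dict: "time": time; "qpos": joint angles; "qvel": joint speeds; "joint_efforts": joint torques, N m; "tool_pos": TCP position; "tool_rot": TCP orientation; "contact_force": force on the tool from outside, world axes, zero at the start; "torque": the same for the moment, N m; "opening": finger opening in m; "grip_force": force on a finger pad.
Only numpy, scipy, OpenCV 4.12 (cv2) and the standard library are available. Lean on these libraries where they do the work, as an engineer would, in place of code of your own. Each camera call takes 0.05 s, during which the arm holds its last target. There are 200 camera calls.

## Working session

There is one attempt and no reset: what is moved stays moved. The work goes in short steps, Python scripts to look and compute and a shell command to move; the robot and the scene stay as the last step left them, time stands still between calls to the robot, and variables do not carry over. Pictures are saved under pics/ and viewed, at most 14 in all, crops included, and the job is handed in when it is done.

```bash
ls; mkdir -p pics
python3 - <<'E'
from cell import telemetry, vision
import cv2
print(telemetry.observe())
for n in ("top","side"):
    im,d=vision.read_camera(n); cv2.imwrite(f"pics/{n}0.png",im[:,:,::-1])
    c=vision.get_calibration(n); print(n,c,(d>0).mean())
E
```

```text
pics
{'time': 0.0, 'qpos': array([-1.39401580e+00,  3.42705008e-01,  1.52502776e+00,  9.54292626e-06,
        1.27538215e+00, -1.45983597e-01]), 'qvel': array([ 0.00121589,  0.00106233, -0.00018344,  0.00042344, -0.0007111 ,
        0.00078264]), 'joint_efforts': array([-2.60078123e-03, -4.31249964e+01, -2.44226450e+01,  7.14260526e-02,
        5.58605546e-02, -1.40630409e-04]), 'tool_pos': array([ 0.16653007, -0.4977415 ,  0.4040502 ]), 'tool_rot': array([-3.14008791e+00, -2.30464990e-04,  3.22761166e-01]), 'contact_force': array([ 0.41630404,  0.38269118, -0.05811471]), 'torque': array([-0.07245538,  0.01744618,  0.05732776]), 'grip_force': 0.0, 'opening': 0.09196375497593647}
top {'camera_matrix': array([[495.83276479,   0.        , 314.11459851],
       [  0.        , 495.83276479, 240.03307399],
       [  0.        ,   0.        ,   1.        ]]), 'rvec': array([ 2.16240476, -2.0961134 ,  0.22274864]), 'tvec': array([-0.12433183,  0.54347653,  1.30153204])} 0.9960709635416667
side {'camera_matrix': array([[487.49243066,   0.        , 314.57011787],
       [  0.        , 487.49243066, 240.4510454 ],
       [  0.        ,   0.        ,   1.        ]]), 'rvec': array([ 2.13233472, -0.12256592,  0.06245337]), 'tvec': array([-0.57148538,  0.044464  ,  1.11613151])} 0.9646484375
```

View pics/top0.png

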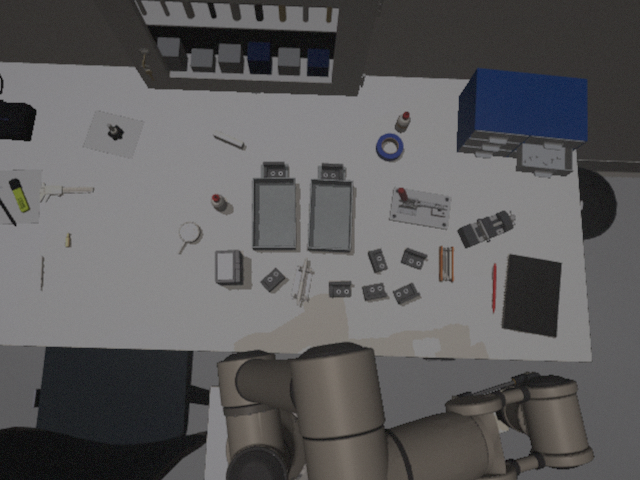

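View pics/side0.png

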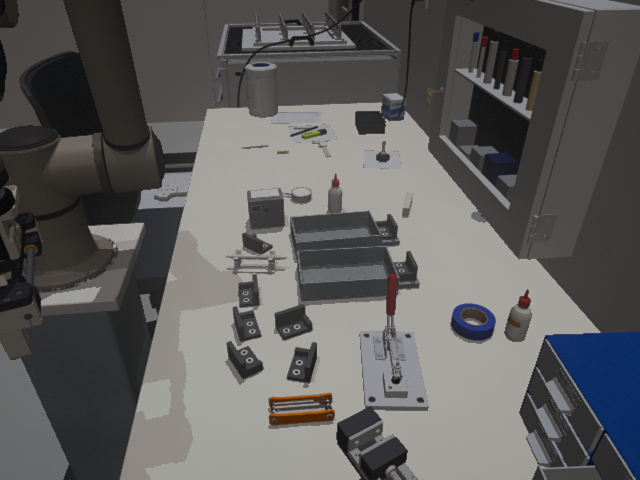

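The top view (up = +x, left = +y) shows six brackets at about (273,280), (378,261), (413,258), (340,289), (374,291) and (405,294). The pen lies on its rest at (302,283), the counter is at (229,267), and the trays are at (274,213) and (331,215). Next I'll measure these with depth.

```bash
cat > h.py <<'E'
import numpy as np, cv2
from cell import telemetry, vision
def cloud(n, save=None):
    c=vision.get_calibration(n); im,d=vision.read_camera(n)
    if save: cv2.imwrite(f"pics/{save}.png",im[:,:,::-1])
    K=c["camera_matrix"]; R=cv2.Rodrigues(c["rvec"])[0]; t=c["tvec"].ravel()
    v,u=np.mgrid[:480,:640]
    P=np.stack([(u-K[0,2])/K[0,0]*d,(v-K[1,2])/K[1,1]*d,d],-1)
    W=(P-t)@R
    W[d==0]=np.nan
    return im,W
def blobs(W,im,box,zmin=.006,zmax=.06,minpx=30):
    x0,x1,y0,y1=box
    with np.errstate(invalid='ignore'):
        m=(W[...,2]>zmin)&(W[...,2]<zmax)&(W[...,0]>x0)&(W[...,0]<x1)&(W[...,1]>y0)&(W[...,1]<y1)
    n,l,s,c=cv2.connectedComponentsWithStats(m.astype(np.uint8))
    return [(l==i,c[i]) for i in range(1,n) if s[i,4]>minpx]
def bracket(P):
    """P: points of one bracket -> centre of flange, flange dir yaw, base centroid, handed"""
    F=P[(P[:,2]>.027)&(P[:,2]<.045)]
    if len(F)<6: return None
    (cx,cy),(w,h),a=cv2.minAreaRect((F[:,:2]*1000).astype(np.float32))
    a=np.radians(a if w>h else a+90)
    ex=np.array([np.cos(a),np.sin(a)]); f=np.array([cx,cy])/1000
    ey=np.array([-ex[1],ex[0]])
    L=P[P[:,2]<.027][:,:2]
    if ((L-f)@ey).mean()>0: ex,ey=-ex,-ey      # +y points from base to flange
    q=(P[:,:2]-f)@np.stack([ex,ey],1)          # local coordinates about flange centre
    C=(P[:,2]>.013)&(P[:,2]<.023)&(q[:,1]<-.010)
    lo,hi=(C&(q[:,0]<-.010)).sum(),(C&(q[:,0]>.010)).sum()
    return dict(flange=f.round(4),size=(round(max(w,h)),round(min(w,h))),yaw=round(float(np.arctan2(ex[1],ex[0])),3),
      cheek=(int(lo),int(hi)),hand='LH' if lo>hi else 'RH',x=(q[:,0].min().round(3),q[:,0].max().round(3)),y=(q[:,1].min().round(3),q[:,1].max().round(3)))
E
python3 - <<'E'
from h import *
im,W=cloud("top")
for v,u in [(330,450),(160,330),(310,200)]: print("desk z",W[v,u].round(4))
for m,c in blobs(W,im,(.2,.8,-.5,.4),zmin=.006,zmax=.2):
    P=W[m]; print(c.round(),len(P),"x",P[:,0].min().round(3),P[:,0].max().round(3),"y",P[:,1].min().round(3),P[:,1].max().round(3),"z",P[:,2].max().round(3))
    if len(P)<800: print("   ",bracket(P))
x0=[]
c=im[195:315,200:470]; cv2.imwrite("pics/crop1.png",cv2.resize(c,(800,356),interpolation=cv2.INTER_CUBIC)[:,:,::-1])
E
```

```text
desk z [ 0.317  -0.4916 -0.0036]
desk z [ 0.7963 -0.1476  0.0046]
desk z [ 0.3511  0.2012 -0.0051]
[273. 196.] 1202 x 0.521 0.775 y -0.058 0.075 z 0.054
[332. 198.] 1163 x 0.523 0.774 y -0.215 -0.087 z 0.055
[420. 208.] 1930 x 0.599 0.719 y -0.499 -0.32 z 0.146
[219. 203.] 206 x 0.629 0.666 y 0.143 0.181 z 0.108
    {'flange': array([0.637 , 0.1571]), 'size': (36, 15), 'yaw': -1.164, 'cheek': (0, 0), 'hand': 'RH', 'x': (np.float64(-0.018), np.float64(0.018)), 'y': (np.float64(-0.007), np.float64(0.026))}
[189. 233.] 382 x 0.503 0.594 y 0.214 0.275 z 0.029
    None
[447. 264.] 444 x 0.449 0.548 y -0.499 -0.461 z 0.028
    None
[377. 260.] 249 x 0.468 0.535 y -0.315 -0.26 z 0.041
    {'flange': array([ 0.4969, -0.2735]), 'size': (60, 10), 'yaw': 0.358, 'cheek': (2, 27), 'hand': 'RH', 'x': (np.float64(-0.03), np.float64(0.032)), 'y': (np.float64(-0.035), np.float64(0.005))}
[414. 258.] 302 x 0.483 0.538 y -0.422 -0.354 z 0.044
    {'flange': array([ 0.5234, -0.3929]), 'size': (61, 11), 'yaw': -1.894, 'cheek': (24, 6), 'hand': 'LH', 'x': (np.float64(-0.031), np.float64(0.03)), 'y': (np.f
[... 629 characters left out ...]
3 z 0.042
    {'flange': array([ 0.4327, -0.1832]), 'size': (58, 9), 'yaw': -1.514, 'cheek': (25, 2), 'hand': 'LH', 'x': (np.float64(-0.031), np.float64(0.029)), 'y': (np.float64(-0.035), np.float64(0.01))}
[374. 292.] 277 x 0.39 0.44 y -0.311 -0.247 z 0.043
    {'flange': array([ 0.4001, -0.2813]), 'size': (59, 9), 'yaw': 1.78, 'cheek': (1, 32), 'hand': 'RH', 'x': (np.float64(-0.03), np.float64(0.03)), 'y': (np.float64(-0.037), np.float64(0.005))}
[407. 294.] 268 x 0.382 0.439 y -0.4 -0.332 z 0.042
    {'flange': array([ 0.3983, -0.372 ]), 'size': (59, 9), 'yaw': 2.017, 'cheek': (31, 0), 'hand': 'LH', 'x': (np.float64(-0.032), np.float64(0.03)), 'y': (np.float64(-0.035), np.float64(0.004))}
```

View pics/crop1.png

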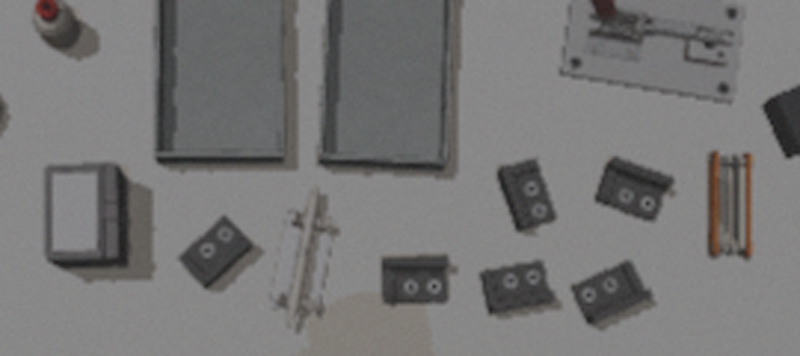

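Six brackets found: three left-hand and three right-hand. Next I'll work out the patterns' hands, the wrist camera's geometry and the first move.

```bash
cat >> h.py <<'E'
def goto(x,y,z,yaw=None,half=True,frm=None):
    """shift/turn row for the moves from the current pose (tool down)"""
    s=telemetry.observe(); p=s["tool_pos"]; c=s["tool_rot"][2]
    if frm is not None: p=np.array(frm[:3]); c=frm[3]
    r=0
    if yaw is not None:
        r=(yaw-c+np.pi/2)%np.pi-np.pi/2 if half else (yaw-c+np.pi)%(2*np.pi)-np.pi
    d=np.array([x,y,z])-p
    ex=np.array([np.cos(c),np.sin(c),0]); ey=np.array([np.sin(c),-np.cos(c),0])
    az=np.arctan2(y,x); q6=az+np.pi/2-(c+r)
    print("row: dx %.0f dy %.0f dz %.0f roll %.3f | yaw %.3f q6~%.2f t=%.1f"%(d@ex*1e3,d@ey*1e3,-d[2]*1e3,-r,c+r,q6,s["time"]))
    return (x,y,z,c+r)
E
python3 - <<'E'
from h import *
im,W=cloud("top")
for y0,y1 in [(-.05,.07),(-.21,-.09)]:
    with np.errstate(invalid='ignore'): m=(W[...,0]>.715)&(W[...,0]<.79)&(W[...,1]>y0)&(W[...,1]<y1)
    P=W[m]; P=P[P[:,2]>.015]-[0,0,.016]
    print(bracket(P))
c=vision.get_calibration("wrist"); R=cv2.Rodrigues(c["rvec"])[0]; s=telemetry.observe()
print("cam pos",(-R.T@c["tvec"].ravel()).round(3),"fwd",R[2].round(3),"right",R[0].round(3),c["camera_matrix"][0,0])
print(s["tool_pos"],s["tool_rot"])
c=im[145:190,240:370]; a=cv2.resize(c,(780,270),interpolation=cv2.INTER_CUBIC)
ims,Ws=cloud("side"); b=cv2.resize(ims[205:295,280:430],(780,468//2*2-198),interpolation=cv2.INTER_CUBIC)
cv2.imwrite("pics/pat.png",np.vstack([a,b])[:,:,::-1])
for n,WW in (("top",W),("side",Ws)):
    with np.errstate(invalid='ignore'): m=(WW[...,0]>.3)&(WW[...,0]<.56)&(WW[...,1]>-.45)&(WW[...,1]<.2)&(abs(WW[...,2])<.005)
    Q=WW[m]; A=np.c_[Q[:,0]-.45,Q[:,1]+.15,np.ones(len(Q))]; print(n,"desk plane",np.linalg.lstsq(A,Q[:,2],rcond=None)[0].round(4))
goto(.40,-.33,.36,.1)
E
```

```text
{'flange': array([0.7434, 0.0087]), 'size': (115, 55), 'yaw': -1.575, 'cheek': (24, 17), 'hand': 'LH', 'x': (np.float64(-0.061), np.float64(0.058)), 'y': (np.float64(-0.028), np.float64(0.029))}
{'flange': array([ 0.7453, -0.152 ]), 'size': (110, 53), 'yaw': -1.591, 'cheek': (20, 25), 'hand': 'RH', 'x': (np.float64(-0.058), np.float64(0.058)), 'y': (np.float64(-0.028), np.float64(0.028))}
cam pos [ 0.233 -0.476  0.384] fwd [-0.246 -0.081 -0.966] right [ 0.317 -0.948 -0.001] 399.7964208380653
[ 0.16655029 -0.49781658  0.40433434] [-3.14075873e+00 -9.58561833e-05  3.22824628e-01]
top desk plane [ 0.0023  0.0001 -0.    ]
side desk plane [ 0.0017  0.001  -0.0004]
row: dx 275 dy -85 dz 44 roll 0.223 | yaw 0.100 q6~0.78 t=0.2
```

View pics/pat.png

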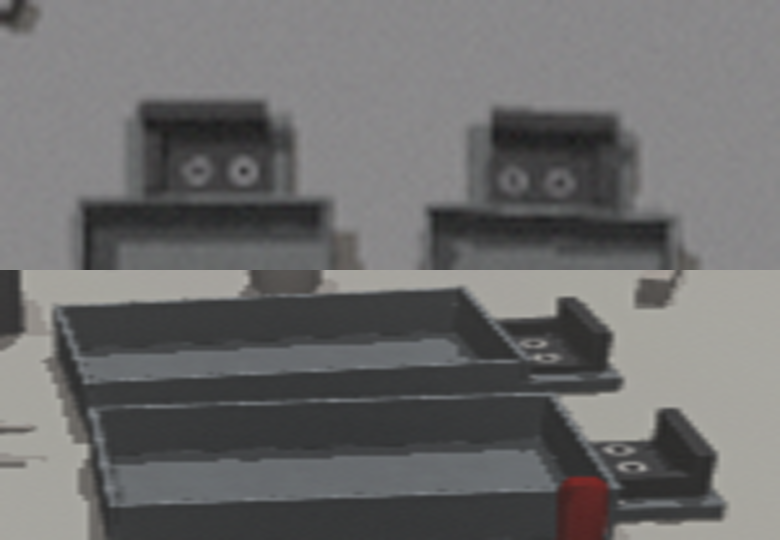

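The left tray (y≈+0.008) carries the left-hand pattern: its holes sit right and its cheek is on the left. The right tray (y≈-0.151) carries the right-hand one. Now I'll move over the right-hand group.

```bash
python3 -m crank '[[1,150,-60,0,0.1],[1,300,-100,0,0.22],[1,300,-100,0,0.22],[1,300,-100,0,0.22],[1,300,-100,0,0.22],[1,300,-100,0,0.22],[1,300,-100,0,0.22],[1,300,-100,0,0.22],[1,300,-100,0,0.22],[1,300,-100,0,0.22],[1,300,-100,0,0.22],[1,300,-100,0,0.22]]' 20
cat >> h.py <<'E'
def look(box=(.33,.58,-.46,.06),save=None):
    im,W=cloud("wrist",save); out=[]
    for m,c in blobs(W,im,box,zmin=.006,zmax=.06,minpx=200):
        b=bracket(W[m])
        ok = b and 50<b['size'][0]<68 and b['size'][1]<18
        if ok: print(c.round(),b); out.append(b)
        else: P=W[m]; print("  other",c.round(),len(P),P.min(0).round(3),P.max(0).round(3))
    return im,W,out
def grasp(b,z=.190,off=4.5):
    """tcp pose for pinching the flange, away from the cheek"""
    a=b['yaw']; s=1 if b['hand']=='LH' else -1
    f=b['flange']+s*off/1000*np.array([np.cos(a),np.sin(a)])
    return (f[0],f[1],z,a)
E
python3 - <<'E'
from h import *
im,W,o=look(save="w1")
print(telemetry.observe()["tool_pos"])
for b in o: print(b['hand'],b['flange']); goto(*grasp(b))
E
```

```text
time: 1.25
tool_pos: [0.4187, -0.3085, 0.4046]
tool_rot: [3.142, 0.0, 0.102]
contact_force: [-0.6, -0.6, 0.3]
opening: 0.0923
grip_force: 0.0
  other [23. 27.] 2079 [ 0.527 -0.058  0.006] [ 0.57  -0.021  0.046]
  other [134.  41.] 4310 [ 0.525 -0.21   0.006] [ 0.58  -0.089  0.047]
[305. 110.] {'flange': array([ 0.4988, -0.2737]), 'size': (60, 9), 'yaw': 0.351, 'cheek': (0, 329), 'hand': 'RH', 'x': (np.float64(-0.03), np.float64(0.03)), 'y': (np.float64(-0.035), np.float64(0.005))}
[421. 112.] {'flange': array([ 0.5254, -0.3928]), 'size': (60, 9), 'yaw': -1.89, 'cheek': (317, 0), 'hand': 'LH', 'x': (np.float64(-0.03), np.float64(0.03)), 'y': (np.float64(-0.036), np.float64(0.005))}
  other [ 64. 162.] 3057 [ 0.372 -0.102  0.006] [ 0.503 -0.053  0.036]
  other [  8. 146.] 590 [ 0.424 -0.032  0.006] [ 0.467 -0.008  0.034]
[185. 192.] {'flange': array([ 0.4352, -0.1827]), 'size': (60, 9), 'yaw': -1.514, 'cheek': (286, 0), 'hand': 'LH', 'x': (np.float64(-0.03), np.float64(0.03)), 'y': (np.float64(-0.036), np.float64(0.005))}
[288. 209.] {'flange': array([ 0.4019, -0.2815]), 'size': (60, 9), 'yaw': 1.774, 'cheek': (0, 264), 'hand': 'RH', 'x': (np.float64(-0.03), np.float64(0.03)), 'y': (np.float64(-0.036), np.float64(0.005))}
[381. 221.] {'flange': array([ 0.4004, -0.3725]), 'size': (60, 10), 'yaw': 2.004, 'cheek': (272, 0), 'hand': 'LH', 'x': (np.float64(-0.03), np.float64(0.03)), 'y': (np.float64(-0.035), np.float64(0.005))}
[ 0.41854284 -0.30868085  0.40468498]
RH [ 0.4988 -0.2737]
row: dx 79 dy -26 dz 215 roll -0.250 | yaw 0.351 q6~0.71 t=1.3
LH [ 0.5254 -0.3928]
row: dx 96 dy 99 dz 215 roll -1.151 | yaw 1.252 q6~-0.33 t=1.3
LH [ 0.4352 -0.1827]
row: dx 29 dy -119 dz 215 roll -1.527 | yaw 1.628 q6~-0.46 t=1.3
RH [ 0.4019 -0.2815]
row: dx -13 dy -24 dz 215 roll 1.469 | yaw -1.368 q6~2.32 t=1.3
LH [ 0.4004 -0.3725]
row: dx -26 dy 57 dz 215 roll 1.239 | yaw -1.138 q6~1.96 t=1.3
```

View pics/w1.png

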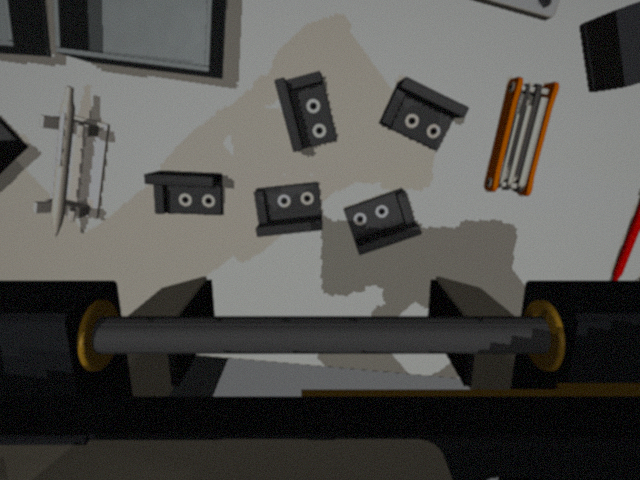

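The wrist view shows five brackets clearly at (305,110), (421,112), (185,192), (288,209) and (381,221), and their hands match the top view. I'll grasp the right-hand bracket at (305,110) and carry it over the right tray.

```bash
python3 -m crank '[[0.1,79,-26,40,-0.25],[0.1,79,-26,80,-0.25],[0.1,79,-26,120,-0.25],[0.1,79,-26,150,-0.25],[0.1,79,-26,180,-0.25],[0.1,79,-26,200,-0.25],[0.1,79,-26,215,-0.25],[0.1,79,-26,215,-0.25],[0.1,79,-26,215,-0.25],[-1,79,-26,215,-0.25],[-1,79,-26,215,-0.25],[-1,79,-26,215,-0.25]]' 35
python3 -m crank '[[-1,0,0,0,0],[-1,0,0,0,0],[-1,0,0,0,0],[-1,0,0,-20,0],[-1,0,0,-55,0],[-1,0,0,-90,0],[-1,0,0,-110,0],[-1,0,0,-110,0]]' 35
```

```text
time: 2.3
tool_pos: [0.4951, -0.2744, 0.1901]
tool_rot: [3.141, -0.0, 0.352]
contact_force: [-0.2, -1.0, -0.1]
opening: 0.0348
grip_force: 0.0
time: 2.97
tool_pos: [0.4962, -0.2744, 0.3046]
tool_rot: [3.134, -0.005, 0.353]
contact_force: [0.9, -0.4, -1.3]
opening: 0.0088
grip_force: 35.0
```

```bash
python3 -m crank '[[-1,50,-12,0,-0.12],[-1,85,-21,0,-0.25],[-1,120,-30,0,-0.37],[-1,155,-38,0,-0.5],[-1,185,-46,0,-0.62],[-1,205,-51,0,-0.75],[-1,210,-52,0,-0.87],[-1,210,-52,0,-1.0],[-1,210,-52,0,-1.1],[-1,210,-52,0,-1.22],[-1,210,-52,20,-1.22],[-1,210,-52,50,-1.22]]'
python3 -m crank '[[-1,0,0,25,0],[-1,0,0,45,0],[-1,0,0,55,0],[-1,0,0,57,0],[-1,0,0,57,0],[-0.35,0,0,57,0],[-0.35,0,0,57,0],[-0.35,0,0,57,0],[-0.35,0,0,57,0]]'
python3 -m crank '[[-0.35,0,0,-25,0],[-0.35,0,0,-60,0],[-0.35,0,0,-100,0],[-0.3,-40,-80,-120,0],[0.1,-80,-160,-140,-0.1],[0.1,-131,-271,-160,-0.2],[0.1,-131,-271,-160,-0.2],[0.1,-131,-271,-160,-0.2],[0.1,-131,-271,-160,-0.2],[0.1,-131,-271,-160,-0.2],[0.1,-131,-271,-160,-0.2]]'
python3 - <<'E'
from h import *
im,W,o=look(save="w2")
print(telemetry.observe()["tool_pos"])
for b in o: print(b['hand'],b['flange']); goto(*grasp(b))
E
```

```text
time: 3.97
tool_pos: [0.675, -0.1526, 0.2509]
tool_rot: [3.137, 0.002, 1.574]
contact_force: [1.1, -0.7, -2.3]
opening: 0.0083
grip_force: 35.0
time: 4.72
tool_pos: [0.6741, -0.1524, 0.1915]
tool_rot: [-3.14, -0.001, 1.573]
contact_force: [1.1, 0.2, -0.2]
opening: 0.0281
grip_force: 0.0
time: 5.63
tool_pos: [0.4002, -0.2854, 0.3532]
tool_rot: [-3.14, 0.0, 1.771]
contact_force: [1.0, 0.4, -0.1]
opening: 0.0508
grip_force: 0.0
  other [542.  78.] 5920 [ 0.524 -0.21   0.006] [ 0.58  -0.093  0.047]
[376.  92.] {'flange': array([ 0.4345, -0.1826]), 'size': (60, 9), 'yaw': -1.511, 'cheek': (476, 0), 'hand': 'LH', 'x': (np.float64(-0.03), np.float64(0.03)), 'y': (np.float64(-0.036), np.float64(0.005))}
[341. 213.] {'flange': array([ 0.401 , -0.2812]), 'size': (59, 9), 'yaw': 1.784, 'cheek': (0, 362), 'hand': 'RH', 'x': (np.float64(-0.03), np.float64(0.03)), 'y': (np.float64(-0.035), np.float64(0.004))}
  other [313. 296.] 1996 [ 0.383 -0.375  0.006] [ 0.436 -0.331  0.038]
[ 0.3999461  -0.28592779  0.35342777]
LH [ 0.4345 -0.1826]
row: dx 90 dy 54 dz 163 roll 0.139 | yaw 1.631 q6~-0.47 t=5.7
RH [ 0.401  -0.2812]
row: dx -0 dy 2 dz 163 roll -0.014 | yaw 1.784 q6~-0.83 t=5.7
```

View pics/w2.png

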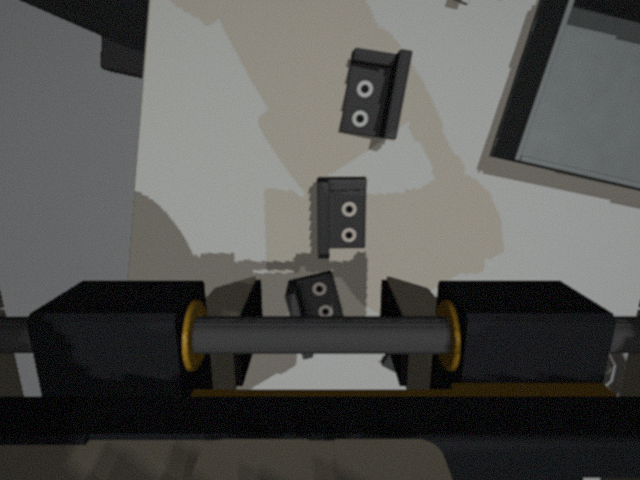

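The brackets are at (376,92), (341,213) and (313,296), and nothing was disturbed. Next I'll pick the right-hand one at (341,213), place it, and move on to hover over the far-left right-hand bracket.

```bash
python3 -m crank '[[0.1,0,2,40,-0.01],[0.1,0,2,80,-0.01],[0.1,0,2,115,-0.01],[0.1,0,2,140,-0.01],[0.1,0,2,155,-0.01],[0.1,0,2,163,-0.01],[0.1,0,2,163,-0.01],[-1,0,2,163,-0.01],[-1,0,2,163,-0.01],[-1,0,2,163,-0.01],[-1,0,2,163,-0.01],[-1,0,2,163,-0.01]]' 35
python3 -m crank '[[-1,0,0,0,0],[-1,0,0,-20,0],[-1,0,0,-55,0],[-1,0,0,-90,0],[-1,0,0,-115,0],[-1,12,35,-115,0.05],[-1,25,75,-115,0.1],[-1,40,115,-115,0.15],[-1,55,155,-115,0.21],[-1,70,200,-115,0.21],[-1,82,240,-115,0.21],[-1,82,240,-115,0.21]]'
python3 -m crank '[[-1,0,0,0,0],[-1,0,0,25,0],[-1,0,0,55,0],[-1,0,0,85,0],[-1,0,0,103,0],[-1,0,0,109,0],[-1,0,0,109,0],[-0.35,0,0,109,0],[-0.35,0,0,109,0],[-0.35,0,0,109,0],[-0.35,0,0,109,0]]'
python3 -m crank '[[-0.35,0,0,-25,0],[-0.35,0,0,-60,0],[-0.35,0,0,-100,0],[-0.35,30,-40,-140,-0.12],[-0.2,60,-80,-160,-0.25],[-0.2,90,-120,-160,-0.37],[-0.2,120,-155,-160,-0.5],[-0.2,144,-186,-160,-0.62],[-0.2,144,-186,-160,-0.77],[-0.2,144,-186,-160,-0.77],[-0.2,144,-186,-160,-0.77],[-0.2,144,-186,-160,-0.77]]'
python3 - <<'E'
from h import *
im,W,o=look(box=(.33,.58,-.25,.08),save="w3")
print(telemetry.observe()["tool_pos"])
for b in o: print(b['hand'],b['flange']); goto(*grasp(b))
E
```

```text
time: 6.68
tool_pos: [0.4057, -0.2838, 0.1904]
tool_rot: [3.141, 0.001, 1.783]
contact_force: [0.1, -0.1, -0.4]
opening: 0.0219
grip_force: 0.0
time: 7.68
tool_pos: [0.6267, -0.1492, 0.3044]
tool_rot: [3.139, -0.001, 1.577]
contact_force: [-1.8, 0.3, -1.4]
opening: 0.0086
grip_force: 35.0
time: 8.6
tool_pos: [0.6224, -0.1536, 0.1956]
tool_rot: [-3.141, -0.0, 1.572]
contact_force: [-0.4, -0.2, -0.2]
opening: 0.0284
grip_force: 0.0
time: 9.6
tool_pos: [0.4372, -0.0096, 0.3561]
tool_rot: [3.141, 0.002, 2.342]
contact_force: [0.4, -0.1, 0.4]
opening: 0.0369
grip_force: 0.0
[334. 207.] {'flange': array([ 0.4285, -0.0065]), 'size': (60, 9), 'yaw': 2.341, 'cheek': (0, 346), 'hand': 'RH', 'x': (np.float64(-0.03), np.float64(0.03)), 'y': (np.float64(-0.036), np.float64(0.004))}
  other [235. 246.] 1433 [ 0.371 -0.09   0.006] [ 0.437 -0.053  0.037]
  other [447. 257.] 2074 [ 0.522 -0.007  0.006] [0.579 0.065 0.046]
  other [292. 302.] 657 [ 0.451 -0.093  0.006] [ 0.481 -0.065  0.036]
  other [329. 373.] 1867 [ 0.525 -0.157  0.006] [ 0.58  -0.088  0.046]
[ 0.43753834 -0.00997024  0.35589175]
RH [ 0.4285 -0.0065]
row: dx 4 dy -4 dz 166 roll -0.000 | yaw 2.341 q6~-0.79 t=9.7
```

```bash
python3 -m crank '[[-0.2,4,-4,40,0],[-0.2,4,-4,80,0],[-0.2,4,-4,115,0],[-0.2,4,-4,140,0],[-0.2,4,-4,158,0],[-0.2,4,-4,166,0],[-0.2,4,-4,166,0],[-1,4,-4,166,0],[-1,4,-4,166,0],[-1,4,-4,166,0],[-1,4,-4,166,0],[-1,4,-4,166,0]]' 35
python3 -m crank '[[-1,0,0,0,0],[-1,0,0,0,0],[-1,0,0,0,0],[-1,0,0,-20,0],[-1,0,0,-55,0],[-1,0,0,-90,0],[-1,0,0,-115,0],[-1,0,0,-115,0]]'
python3 -m crank '[[-1,-30,0,0,0.12],[-1,-65,0,0,0.25],[-1,-100,-1,0,0.37],[-1,-135,-2,0,0.5],[-1,-170,-2,0,0.62],[-1,-200,-2,0,0.77],[-1,-200,-2,0,0.77],[-1,-200,-2,0,0.77],[-1,-200,-2,30,0.77],[-1,-200,-2,60,0.77],[-1,-200,-2,90,0.77],[-1,-200,-2,105,0.77]]'
python3 -m crank '[[-1,0,0,4,0],[-1,0,0,4,0],[-1,0,0,4,0],[-0.4,0,0,4,0],[-0.4,0,0,4,0],[-0.4,0,0,4,0],[-0.4,0,0,4,0]]'
python3 -m crank '[[-0.4,0,0,-25,0],[-0.4,0,0,-60,0],[-0.4,0,0,-100,0],[-0.35,-8,-35,-140,0],[0.1,-16,-70,-160,-0.03],[0.1,-24,-100,-160,-0.06],[0.1,-33,-135,-160,-0.06],[0.1,-33,-135,-160,-0.06],[0.1,-33,-135,-160,-0.06],[0.1,-33,-135,-160,-0.06]]'
python3 - <<'E'
from h import *
im,W,o=look(box=(.33,.58,-.25,.08),save="w4")
print(telemetry.observe()["tool_pos"])
for b in o: print(b['hand'],b['flange']); goto(*grasp(b))
E
```

```text
time: 10.65
tool_pos: [0.4313, -0.0094, 0.1905]
tool_rot: [3.141, 0.002, 2.343]
contact_force: [0.9, 0.0, 3.4]
opening: 0.009
grip_force: 35.0
time: 11.32
tool_pos: [0.4321, -0.0094, 0.3093]
tool_rot: [3.136, 0.008, 2.343]
contact_force: [1.0, 0.0, -0.1]
opening: 0.0086
grip_force: 35.0
time: 12.32
tool_pos: [0.5671, -0.1527, 0.1957]
tool_rot: [-3.135, -0.003, 1.575]
contact_force: [-0.8, 0.4, -0.9]
opening: 0.0082
grip_force: 35.0
time: 12.9
tool_pos: [0.5691, -0.154, 0.196]
tool_rot: [3.141, 0.0, 1.573]
contact_force: [0.4, 0.5, 0.2]
opening: 0.0266
grip_force: 0.0
time: 13.73
tool_pos: [0.4345, -0.1875, 0.3562]
tool_rot: [3.14, 0.001, 1.632]
contact_force: [-0.1, -0.7, 0.1]
opening: 0.0504
grip_force: 0.0
  other [486.  37.] 2388 [ 0.526 -0.057  0.006] [ 0.58  -0.02   0.047]
  other [330.  72.] 3873 [ 0.371 -0.101  0.006] [ 0.503 -0.053  0.038]
  other [458. 181.] 4940 [ 0.524 -0.21   0.006] [ 0.58  -0.089  0.047]
[494. 182.] {'flange': array([ 0.5678, -0.1494]), 'size': (60, 10), 'yaw': -1.56, 'cheek': (0, 0), 'hand': 'RH', 'x': (np.float64(-0.03), np.float64(0.03)), 'y': (np.float64(-0.005), np.float64(0.01))}
[303. 210.] {'flange': array([ 0.4347, -0.1822]), 'size': (60, 9), 'yaw': -1.513, 'cheek': (358, 0), 'hand': 'LH', 'x': (np.float64(-0.03), np.float64(0.03)), 'y': (np.float64(-0.036), np.float64(0.004))}
[ 0.434876   -0.18738409  0.3559499 ]
RH [ 0.5678 -0.1494]
row: dx 34 dy 135 dz 166 roll 0.051 | yaw 1.582 q6~-0.26 t=13.8
LH [ 0.4347 -0.1822]
row: dx 1 dy 0 dz 166 roll 0.004 | yaw 1.629 q6~-0.46 t=13.8
```

```bash
python3 -m crank '[[0.1,1,0,40,0],[0.1,1,0,80,0],[0.1,1,0,115,0],[0.1,1,0,140,0],[0.1,1,0,158,0],[0.1,1,0,166,0],[0.1,1,0,166,0],[-1,1,0,166,0],[-1,1,0,166,0],[-1,1,0,166,0],[-1,1,0,166,0],[-1,1,0,166,0]]' 35
python3 -m crank '[[-1,0,0,0,0],[-1,0,0,0,0],[-1,0,0,0,0],[-1,0,0,-20,0],[-1,0,0,-55,0],[-1,0,0,-90,0],[-1,0,0,-115,0],[-1,0,0,-115,0]]'
python3 -m crank '[[-1,25,29,0,0],[-1,50,58,0,0.06],[-1,75,87,0,0.06],[-1,100,115,0,0.06],[-1,125,144,0,0.06],[-1,150,172,0,0.06],[-1,175,200,0,0.06],[-1,175,200,0,0.06],[-1,175,200,30,0.06],[-1,175,200,60,0.06],[-1,175,200,90,0.06],[-1,175,200,105,0.06]]'
python3 -m crank '[[-1,0,0,4,0],[-1,0,0,4,0],[-1,0,0,4,0],[-0.4,0,0,4,0],[-0.4,0,0,4,0],[-0.4,0,0,4,0],[-0.4,0,0,4,0]]'
python3 -m crank '[[-0.4,0,0,-25,0],[-0.4,0,0,-60,0],[-0.4,0,0,-100,0],[-0.35,-35,-20,-140,0],[0.1,-70,-42,-160,-0.03],[0.1,-368,-225,-160,-0.43],[0.1,-368,-225,-160,-0.43],[0.1,-368,-225,-160,-0.43],[0.1,-368,-225,-160,-0.43],[0.1,-368,-225,-160,-0.43],[0.1,-368,-225,-160,-0.43],[0.1,-368,-225,-160,-0.43]]'
python3 -m crank '[[0.1,0,0,0,0],[0.1,0,0,0,0],[0.1,0,0,0,0]]'
python3 - <<'E'
from h import *
im,W,o=look(box=(.33,.58,-.46,.08),save="w5")
print(telemetry.observe()["tool_pos"])
for b in o: print(b['hand'],b['flange']); goto(*grasp(b))
E
```

```text
time: 14.78
tool_pos: [0.4343, -0.1864, 0.1905]
tool_rot: [3.14, 0.001, 1.633]
contact_force: [-0.1, 0.3, -0.2]
opening: 0.0217
grip_force: 0.0
time: 15.45
tool_pos: [0.4351, -0.1869, 0.3094]
tool_rot: [3.134, 0.005, 1.633]
contact_force: [1.1, -1.2, -1.0]
opening: 0.009
grip_force: 35.0
time: 16.45
tool_pos: [0.6211, 0.001, 0.1946]
tool_rot: [-3.134, -0.001, 1.573]
contact_force: [-0.6, -0.2, -2.0]
opening: 0.0092
grip_force: 35.0
time: 17.03
tool_pos: [0.623, 0.0007, 0.1959]
tool_rot: [3.141, 0.0, 1.573]
contact_force: [0.3, 0.3, -0.4]
opening: 0.0266
grip_force: 0.0
time: 18.03
tool_pos: [0.4405, -0.2984, 0.3541]
tool_rot: [3.141, 0.001, 2.003]
contact_force: [1.1, -1.1, -0.4]
opening: 0.0508
grip_force: 0.0
time: 18.28
tool_pos: [0.4419, -0.2968, 0.3537]
tool_rot: [3.141, -0.0, 2.002]
contact_force: [0.3, -0.6, -0.5]
opening: 0.0504
grip_force: 0.0
  other [540.  76.] 7252 [ 0.524 -0.21   0.006] [ 0.58  -0.089  0.047]
[560. 113.] {'flange': array([ 0.5678, -0.1496]), 'size': (60, 10), 'yaw': -1.56, 'cheek': (0, 0), 'hand': 'RH', 'x': (np.float64(-0.03), np.float64(0.03)), 'y': (np.float64(-0.005), np.float64(0.012))}
  other [257. 269.] 2632 [ 0.383 -0.39   0.006] [ 0.443 -0.331  0.038]
  other [354. 311.] 223 [ 0.494 -0.371  0.006] [ 0.517 -0.354  0.019]
  other [349. 365.] 1183 [ 0.492 -0.421  0.006] [ 0.534 -0.375  0.037]
[ 0.44233341 -0.29622408  0.35363183]
RH [ 0.5678 -0.1496]
row: dx 85 dy 177 dz 164 roll 0.422 | yaw 1.582 q6~-0.26 t=18.3
```

```bash
python3 -m crank '[[0.1,-25,-35,0,0],[0.1,-47,-70,0,0],[0.1,-47,-70,0,0],[0.1,-47,-70,0,0],[0.1,-47,-70,0,0]]'
python3 - <<'E'
from h import *
im,W,o=look(box=(.33,.58,-.46,.08),save="w6")
print(telemetry.observe()["tool_pos"])
for b in o:
  if b['hand']=='LH':
    print(b['flange']); g=goto(*grasp(b)); goto(.679,.0085,.197,1.5708,frm=g)
E
```

```text
time: 18.75
tool_pos: [0.3989, -0.3679, 0.3534]
tool_rot: [3.141, -0.001, 2.004]
contact_force: [-0.3, 0.4, -0.6]
opening: 0.0505
grip_force: 0.0
  other [602.  71.] 5091 [ 0.523 -0.211  0.006] [ 0.58  -0.131  0.047]
  other [632.  80.] 487 [ 0.563 -0.18   0.006] [ 0.58  -0.155  0.027]
[337. 224.] {'flange': array([ 0.3991, -0.3725]), 'size': (60, 9), 'yaw': 2.005, 'cheek': (352, 0), 'hand': 'LH', 'x': (np.float64(-0.03), np.float64(0.03)), 'y': (np.float64(-0.036), np.float64(0.004))}
  other [434. 273.] 1045 [ 0.489 -0.39   0.006] [ 0.53  -0.354  0.02 ]
[ 0.39903433 -0.36761034  0.35349262]
[ 0.3991 -0.3725]
row: dx 0 dy -2 dz 163 roll -0.000 | yaw 2.005 q6~-1.18 t=18.8
row: dx 223 dy 414 dz -7 roll 0.434 | yaw 1.571 q6~0.01 t=18.8
```

```bash
python3 -m crank '[[0.1,0,-2,40,0],[0.1,0,-2,80,0],[0.1,0,-2,115,0],[0.1,0,-2,140,0],[0.1,0,-2,155,0],[0.1,0,-2,163,0],[0.1,0,-2,163,0],[-1,0,-2,163,0],[-1,0,-2,163,0],[-1,0,-2,163,0],[-1,0,-2,163,0],[-1,0,-2,163,0]]' 35
python3 -m crank '[[-1,0,0,0,0],[-1,0,0,0,0],[-1,0,0,0,0],[-1,0,0,-20,0],[-1,0,0,-55,0],[-1,0,0,-90,0],[-1,0,0,-115,0],[-1,0,0,-115,0]]'
python3 -m crank '[[-1,17,32,0,0.03],[-1,34,64,0,0.06],[-1,51,96,0,0.1],[-1,68,128,0,0.13],[-1,85,160,0,0.17],[-1,102,192,0,0.2],[-1,119,224,0,0.24],[-1,136,256,0,0.28],[-1,153,288,0,0.31],[-1,170,320,0,0.35],[-1,187,350,0,0.38],[-1,204,382,0,0.43]]'
python3 -m crank '[[-1,35,10,0,0],[-1,35,10,0,0],[-1,35,10,0,0]]'
python3 - <<'E'
from h import *
goto(.679,.0085,.197,1.5708)
im,W=cloud("top")
with np.errstate(invalid='ignore'):
  for x0 in np.arange(.58,.70,.02):
    m=(W[...,0]>x0)&(W[...,0]<x0+.02)&(W[...,1]>-.48)&(W[...,1]<-.32); print(round(x0,2),[W[m&(W[...,1]>y)&(W[...,1]<y+.04)][:,2].max().round(3) for y in (-.48,-.44,-.40,-.36)])
E
```

```text
time: 19.8
tool_pos: [0.3963, -0.3701, 0.1914]
tool_rot: [3.141, 0.002, 2.003]
contact_force: [-0.7, -0.2, 1.3]
opening: 0.0215
grip_force: 0.0
time: 20.47
tool_pos: [0.397, -0.3709, 0.3108]
tool_rot: [3.139, 0.009, 2.003]
contact_force: [1.0, -1.0, 0.0]
opening: 0.0088
grip_force: 35.0
time: 21.47
tool_pos: [0.6581, -0.0232, 0.304]
tool_rot: [-3.139, -0.0, 1.571]
contact_force: [0.6, -1.0, -1.3]
opening: 0.0088
grip_force: 35.0
time: 21.72
tool_pos: [0.6676, 0.0125, 0.3037]
tool_rot: [-3.139, -0.0, 1.577]
contact_force: [-0.1, -0.7, -1.2]
opening: 0.009
grip_force: 35.0
row: dx -4 dy 11 dz 107 roll 0.006 | yaw 1.571 q6~0.01 t=21.7
0.58 [np.float64(0.016), np.float64(0.007), np.float64(0.006), np.float64(0.006)]
0.6 [np.float64(0.02), np.float64(0.019), np.float64(0.017), np.float64(0.018)]
0.62 [np.float64(0.034), np.float64(0.027), np.float64(0.02), np.float64(0.02)]
0.64 [np.float64(0.075), np.float64(0.066), np.float64(0.06), np.float64(0.118)]
0.66 [np.float64(0.054), np.float64(0.063), np.float64(0.072), np.float64(0.146)]
0.68 [np.float64(0.02), np.float64(0.018), np.float64(0.02), np.float64(0.017)]
```

```bash
python3 -m crank '[[-1,-4,11,0,0],[-1,-4,11,20,0],[-1,-4,11,50,0],[-1,-4,11,80,0],[-1,-4,11,100,0],[-1,-4,11,107,0],[-1,-4,11,107,0],[-1,-4,11,107,0],[-0.4,-4,11,107,0],[-0.4,-4,11,107,0],[-0.4,-4,11,107,0],[-0.4,-4,11,107,0]]'
python3 -m crank '[[-0.4,0,0,-25,0],[-0.4,0,0,-60,0],[-0.4,0,0,-100,0],[-0.35,0,0,-140,0],[0.1,-36,-14,-160,0.03],[0.1,-72,-28,-160,0.06],[0.1,-108,-42,-160,0.1],[0.1,-144,-56,-160,0.13],[0.1,-180,-70,-160,0.16],[0.1,-215,-84,-160,0.2],[0.1,-250,-98,-160,0.23],[0.1,-285,-112,-160,0.25]]'
python3 -m crank '[[0.1,-35,-14,0,0.02],[0.1,-70,-28,0,0.04],[0.1,-105,-42,0,0.07],[0.1,-120,-43,0,0.07],[0.1,-120,-43,0,0.07],[0.1,-120,-43,0,0.07],[0.1,-120,-43,0,0.07]]'
python3 - <<'E'
from h import *
im,W,o=look(box=(.33,.58,-.46,.08),save="w7")
print(telemetry.observe()["tool_pos"])
for b in o:
  if b['hand']=='LH':
    print(b['flange']); g=goto(*grasp(b)); goto(.574,0,.197,1.5708,frm=g)
E
```

```text
time: 22.77
tool_pos: [0.6788, 0.0062, 0.1993]
tool_rot: [3.14, 0.0, 1.573]
contact_force: [-0.4, -0.6, -0.8]
opening: 0.027
grip_force: 0.0
time: 23.77
tool_pos: [0.5662, -0.2804, 0.3591]
tool_rot: [3.141, 0.0, 1.321]
contact_force: [0.8, 0.7, 0.3]
opening: 0.0507
grip_force: 0.0
time: 24.35
tool_pos: [0.4967, -0.3837, 0.3586]
tool_rot: [3.141, -0.001, 1.254]
contact_force: [0.5, 0.4, 0.2]
opening: 0.0507
grip_force: 0.0
[339. 217.] {'flange': array([ 0.525 , -0.3928]), 'size': (60, 9), 'yaw': -1.89, 'cheek': (359, 0), 'hand': 'LH', 'x': (np.float64(-0.03), np.float64(0.03)), 'y': (np.float64(-0.035), np.float64(0.005))}
[ 0.49693212 -0.38337886  0.35863683]
[ 0.525  -0.3928]
row: dx -5 dy 30 dz 169 roll 0.003 | yaw 1.252 q6~-0.33 t=24.4
row: dx 393 dy -77 dz -7 roll -0.319 | yaw 1.571 q6~-0.00 t=24.4
```

```bash
python3 -m crank '[[0.1,-5,30,0,0],[0.1,-5,30,40,0],[0.1,-5,30,80,0],[0.1,-5,30,120,0],[0.1,-5,30,150,0],[0.1,-5,30,169,0],[0.1,-5,30,169,0],[0.1,-5,30,169,0],[-1,-5,30,169,0],[-1,-5,30,169,0],[-1,-5,30,169,0],[-1,-5,30,169,0]]' 35
python3 -m crank '[[-1,0,0,0,0],[-1,0,0,0,0],[-1,0,0,0,0],[-1,0,0,0,0],[-1,0,0,-20,0],[-1,0,0,-55,0],[-1,0,0,-90,0],[-1,0,0,-115,0],[-1,0,0,-115,0]]'
python3 -m crank '[[-1,35,-7,0,0],[-1,70,-14,0,-0.05],[-1,105,-21,0,-0.1],[-1,140,-28,0,-0.15],[-1,175,-35,0,-0.2],[-1,210,-42,0,-0.25],[-1,245,-49,0,-0.32],[-1,280,-56,0,-0.32],[-1,315,-63,0,-0.32],[-1,350,-70,0,-0.32],[-1,393,-77,0,-0.32],[-1,393,-77,0,-0.32]]'
python3 -m crank '[[-1,0,0,0,0],[-1,0,0,0,0],[-1,0,0,0,0]]'
python3 - <<'E'
from h import *
goto(.574,0,.197,1.5708)
E
```

```text
time: 25.4
tool_pos: [0.5233, -0.3985, 0.1899]
tool_rot: [3.141, 0.0, 1.253]
contact_force: [0.5, 0.6, -0.1]
opening: 0.0284
grip_force: 0.0
time: 26.15
tool_pos: [0.5239, -0.3996, 0.3112]
tool_rot: [3.132, 0.005, 1.253]
contact_force: [0.6, -0.9, -0.8]
opening: 0.0082
grip_force: 35.0
time: 27.15
tool_pos: [0.5727, 0.0046, 0.3039]
tool_rot: [-3.141, -0.003, 1.578]
contact_force: [-0.9, -0.1, -1.9]
opening: 0.009
grip_force: 35.0
time: 27.4
tool_pos: [0.5726, -0.0025, 0.3042]
tool_rot: [-3.141, 0.0, 1.572]
contact_force: [-0.1, -0.0, -0.6]
opening: 0.0086
grip_force: 35.0
row: dx 3 dy 1 dz 107 roll 0.001 | yaw 1.571 q6~-0.00 t=27.4
```

```bash
python3 -m crank '[[-1,3,1,20,0],[-1,3,1,50,0],[-1,3,1,80,0],[-1,3,1,100,0],[-1,3,1,107,0],[-1,3,1,107,0],[-1,3,1,107,0],[-0.4,3,1,107,0],[-0.4,3,1,107,0],[-0.4,3,1,107,0],[-0.4,3,1,107,0]]'
python3 -m crank '[[-0.4,0,0,-25,0],[-0.4,0,0,-60,0],[-0.4,0,0,-100,0],[-0.35,0,0,-140,0],[-0.1,-36,-35,-160,0],[-0.1,-72,-70,-160,0],[-0.1,-108,-105,-160,0],[-0.1,-130,-137,-160,0],[-0.1,-130,-137,-160,0],[-0.1,-130,-137,-160,0],[-0.1,-130,-137,-160,0]]'
python3 - <<'E'
from h import *
im,W=cloud("wrist","w8")
with np.errstate(invalid='ignore'):
    m=(W[...,0]>.35)&(W[...,0]<.52)&(W[...,1]>-.12)&(W[...,1]<-.03)&(W[...,2]>.0255)&(W[...,2]<.05)
# pen: light pixels above saddle floor
P=W[m]; print(len(P),P.min(0).round(4),P.max(0).round(4))
vx,vy,x0,y0=cv2.fitLine((P[:,:2]*1e3).astype(np.float32),cv2.DIST_HUBER,0,.01,.01).ravel()
a=np.arctan2(vy,vx); d=(P[:,:2]*1e3-[x0,y0]); t=d@[vx,vy]; n=d@[-vy,vx]
print("yaw",a,"t",t.min(),t.max(),"c",x0,y0,"n",np.percentile(n,[5,50,95]))
mid=(t[abs(n)<6].min()+t[abs(n)<6].max())/2; print("mid",x0+mid*vx,y0+mid*vy)
for lo in range(-70,70,10):
    k=(t-mid>lo)&(t-mid<lo+10); k2=k&(abs(n)<3)
    if k.sum(): print(lo,k.sum(),n[k].min().round(1),n[k].max().round(1),P[k2,2].max().round(4) if k2.any() else None)
# foot
with np.errstate(invalid='ignore'):
    m=(W[...,0]>.35)&(W[...,0]<.53)&(W[...,1]>-.13)&(W[...,1]<-.02)&(W[...,2]>.0025)
Q=W[m]; r=cv2.minAreaRect((Q[:,:2]*1e3).astype(np.float32)); print("all",r)
# counter
with np.errstate(invalid='ignore'):
    m=(W[...,0]>.38)&(W[...,0]<.54)&(W[...,1]>.06)&(W[...,1]<.2)&(W[...,2]>.07)&(W[...,2]<.09)
Q=W[m]; print("counter top",len(Q), Q.min(0),Q.max(0)) if len(Q) else 0
E
```

```text
time: 28.32
tool_pos: [0.574, 0.0016, 0.1986]
tool_rot: [3.14, 0.0, 1.573]
contact_force: [-0.8, 0.1, -0.0]
opening: 0.0265
grip_force: 0.0
time: 29.23
tool_pos: [0.4363, -0.1293, 0.3584]
tool_rot: [3.14, 0.001, 1.57]
contact_force: [1.3, 0.3, -0.1]
opening: 0.0412
grip_force: 0.0
2887 [ 0.3708 -0.1015  0.0255] [ 0.5024 -0.053   0.037 ]
yaw -0.15493992 t -67.044918547577 66.23936129746725 c 437.06244 -77.51179 n [-1.42406770e+01  1.12250084e-02  1.40780451e+01]
mid 436.66448531447514 -77.44963031639354
-70 37 -2.2 1.5 0.0299
-60 125 -4.5 3.8 0.0334
-50 412 -18.4 17.8 0.0334
-40 312 -18.1 17.4 0.0335
-30 183 -5.5 5.0 0.0339
-20 188 -5.5 4.9 0.0337
-10 182 -5.4 4.8 0.0332
0 184 -5.5 4.9 0.0346
10 184 -5.5 4.8 0.0349
20 225 -18.1 17.0 0.0346
30 482 -18.4 17.8 0.0349
40 180 -5.5 4.9 0.034
50 127 -4.6 4.6 0.0326
60 66 -3.2 2.8 0.0304
all ((442.9737548828125, -75.02012634277344), (173.94822692871094, 109.88804626464844), 0.01331073697656393)
```

View pics/w8.png

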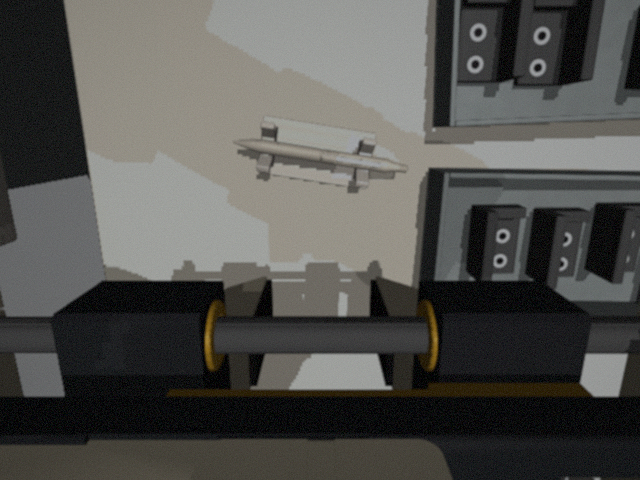

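The view shows the pen on its rest around (320,157) and three brackets in each tray. Now I'll turn to see the counter front.

```bash
python3 -m crank '[[-0.1,79,-16,20,0.12],[-0.1,79,-16,60,0.25],[-0.1,79,-16,88,0.37],[-0.1,79,-16,88,0.5],[-0.1,79,-16,88,0.62],[-0.1,79,-16,88,0.75],[-0.1,79,-16,88,0.87],[-0.1,79,-16,88,1.0],[-0.1,79,-16,88,1.12],[-0.1,79,-16,88,1.25],[-0.1,79,-16,88,1.37],[-0.1,79,-16,88,1.5]]'
python3 -m crank '[[-0.1,0,0,0,0.07],[-0.1,0,0,0,0.07],[-0.1,0,0,0,0.07],[-0.1,0,0,0,0.07]]'
python3 - <<'E'
from h import *
im,W=cloud("wrist","w9"); np.save("w9.npy",W)
with np.errstate(invalid='ignore'):
    f=(W[...,0]>.38)&(W[...,0]<.54)&(W[...,1]>.06)&(W[...,1]<.2)
    m=f&(W[...,2]>.07)&(W[...,2]<.09)
    g=f&(W[...,2]>.01)&(W[...,2]<.075)
Q=W[m]; r=cv2.minAreaRect((Q[:,:2]*1e3).astype(np.float32)); print("top",len(Q),r,Q.min(0),Q.max(0),np.median(Q[:,2]))
G=W[g]; print("front",len(G),G.min(0),G.max(0))
vx,vy,x0,y0=cv2.fitLine((G[:,:2]*1e3).astype(np.float32),cv2.DIST_HUBER,0,.01,.01).ravel(); print(x0,y0,np.degrees(np.arctan2(vy,vx)))
E
```

```text
time: 30.28
tool_pos: [0.4218, -0.0487, 0.2695]
tool_rot: [3.142, -0.001, 0.081]
contact_force: [-0.5, -0.3, -0.4]
opening: 0.0417
grip_force: 0.0
time: 30.62
tool_pos: [0.4213, -0.0492, 0.2695]
tool_rot: [3.142, -0.0, 0.018]
contact_force: [-0.9, 0.2, 0.5]
opening: 0.0417
grip_force: 0.0
top 2771 ((458.9204406738281, 87.63299560546875), (10.448445320129395, 69.73072052001953), 86.17572784423828) [0.42444088 0.08453542 0.07000159] [0.49394198 0.09504351 0.08158079] 0.07652173064445424
front 14302 [0.42480643 0.06000188 0.01000471] [0.53994139 0.10014902 0.07499937]
482.31836 89.5946 3.9468029
```

View pics/w9.png

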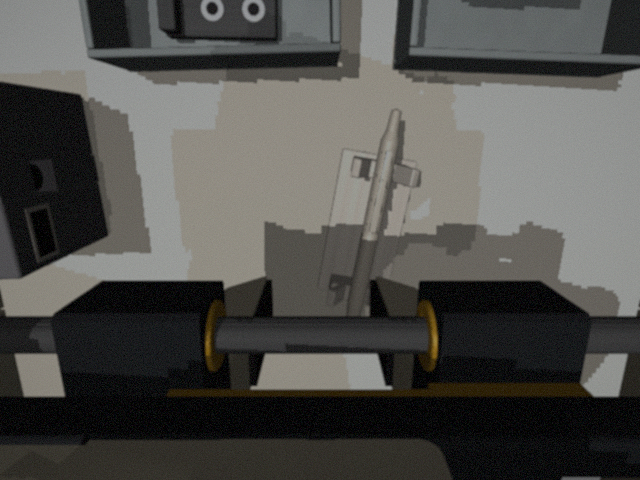

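The wrist picture shows the counter's front at left, with the recess holding the dark button at about (42,176) and the window at (41,232). I'll fit the face plane and locate the recess on it.

Run:
```python
from h import *
W=np.load("w9.npy"); im=cv2.imread("pics/w9.png")
f=np.zeros((480,640),bool); f[80:280,0:112]=1
with np.errstate(invalid='ignore'): f&=(W[...,2]>.012)&(W[...,2]<.074)&(W[...,1]>.07)&(W[...,1]<.12)
G=W[f]
A=np.c_[G[:,0]-.46,G[:,2]-.05,np.ones(len(G))]; w=np.ones(len(G))>0
for _ in range(6):
    c=np.linalg.lstsq(A[w],G[w,1],rcond=None)[0]; r=G[:,1]-A@c; w=abs(r)<.0012
print("y = %.4f + %.4f(x-.46) + %.4f(z-.05)"%(c[2],c[0],c[1]),len(G),w.sum(),"x",G[w,0].min(),G[w,0].max(), "z",G[w,2].min(),G[w,2].max())
rr=np.full((480,640),0.); rr[f]=r
m=(rr>.002)&f
n,l,s,ce=cv2.connectedComponentsWithStats(m.astype(np.uint8))
for i in range(1,n):
    if s[i,4]>25: 
        P=W[l==i]; print(ce[i].round(),s[i,4],P.min(0).round(4),P.max(0).round(4),P.mean(0).round(4),rr[l==i].max().round(4))
x0=0;crop=cv2.resize(im[80:280,0:120],(480,800//1),interpolation=cv2.INTER_CUBIC)
crop=cv2.convertScaleAbs(crop,alpha=2.5)[240:780]; cv2.imwrite("pics/cr.png",crop)
```

```text
y = 0.0880 + 0.0701(x-.46) + -0.0024(z-.05) 13526 12689 x 0.4248064260913072 0.5103168407705637 z 0.012007575113178147 0.07399764409760741
[ 41. 175.] 596 [0.4589 0.0903 0.0396] [0.4754 0.1001 0.0523] [0.467  0.0937 0.0441] 0.0113
```

View pics/cr.png

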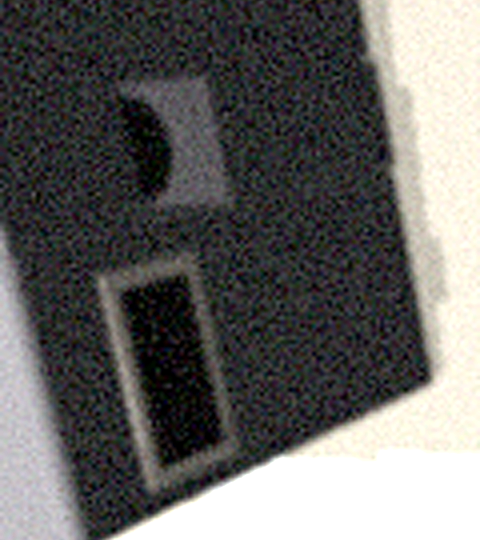

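The recess (crop about (175,140)) is above the window, centred at x≈0.4672, y≈0.0885, and the face normal's yaw is 1.641. Now I'll grip the pen.

Run:
```python
from h import *
g=goto(.4367,-.0775,.193,-.155)
h=goto(.4367,-.0775,.30,-.155,frm=g)
n=np.array([-.0698,.9976]); m=np.array([.4672,.0885]); p=m-n*(.0672+.035)
goto(p[0],p[1],.216,1.641,half=False,frm=(.4367,-.0775,.30,-.155)); print(p)
```

```text
row: dx 15 dy 28 dz 77 roll 0.173 | yaw -0.155 q6~1.55 t=30.7
row: dx 0 dy 0 dz -107 roll -0.000 | yaw -0.155 q6~1.55 t=30.7
row: dx 27 dy -69 dz 84 roll -1.796 | yaw 1.641 q6~-0.10 t=30.7
[ 0.47433356 -0.01345472]
```

```bash
python3 -m crank '[[-0.1,15,28,0,0.1],[-0.1,15,28,0,0.17],[-0.1,15,28,0,0.17],[-0.1,15,28,0,0.17],[-0.1,15,28,25,0.17],[-0.1,15,28,50,0.17],[-0.1,15,28,70,0.17],[-0.1,15,28,77,0.17],[-0.1,15,28,77,0.17],[-0.1,15,28,77,0.17]]' 25
python3 -m crank '[[-0.4,0,0,0,0],[-0.6,0,0,0,0],[-0.7,0,0,0,0],[-0.8,0,0,0,0],[-1,0,0,0,0],[-1,0,0,0,0],[-1,0,0,0,0],[-1,0,0,0,0]]' 25
```

```text
time: 31.5
tool_pos: [0.4363, -0.0773, 0.1929]
tool_rot: [-3.142, 0.0, -0.153]
contact_force: [-0.1, 0.4, 0.4]
opening: 0.0414
grip_force: 0.0
time: 32.17
tool_pos: [0.4364, -0.0775, 0.1928]
tool_rot: [3.141, -0.001, -0.155]
contact_force: [-0.5, -0.4, 4.1]
opening: 0.0093
grip_force: 25.0
```

```bash
python3 -m crank '[[-1,0,0,-10,0],[-1,0,0,-30,0],[-1,0,0,-60,0],[-1,0,0,-90,0],[-1,0,0,-107,0],[-1,0,0,-107,0]]' 30
python3 -m crank '[[-1,5,-10,0,-0.1],[-1,10,-20,0,-0.22],[-1,15,-30,0,-0.34],[-1,20,-40,0,-0.46],[-1,27,-50,0,-0.58],[-1,27,-60,0,-0.7],[-1,27,-69,0,-0.82],[-1,27,-69,0,-0.94],[-1,27,-69,0,-1.06],[-1,27,-69,0,-1.18],[-1,27,-69,0,-1.3],[-1,27,-69,0,-1.42]]'
python3 -m crank '[[-1,0,0,0,-0.12],[-1,0,0,0,-0.24],[-1,0,0,0,-0.36],[-1,0,0,0,-0.376],[-1,0,0,0,-0.376],[-1,0,0,30,-0.376],[-1,0,0,60,-0.376],[-1,0,0,84,-0.376],[-1,0,0,84,-0.376],[-1,0,0,84,-0.376],[-1,0,0,84,-0.376]]'
python3 - <<'E'
from h import *
s=telemetry.observe(); print(s["tool_pos"],s["tool_rot"])
im,W=cloud("wrist","w10"); 
ims,Ws=cloud("side","s10")
a=im[100:480]; b=cv2.resize(ims[170:290,200:330],(560,517))
cv2.imwrite("pics/s10c.png",b[:,:,::-1])
with np.errstate(invalid='ignore'):
  for n,X in (("w",W),("s",Ws)):
    m=(X[...,0]>.43)&(X[...,0]<.51)&(X[...,1]>-.02+.03*(n=='w'))&(X[...,1]<.075)&(X[...,2]>.03)&(X[...,2]<.065)
    P=X[m]; 
    if len(P)>10:
      vx,vy,x0,y0=cv2.fitLine((P[:,:2]*1e3).astype(np.float32),cv2.DIST_HUBER,0,.01,.01).ravel()
      if vy<0: vx,vy=-vx,-vy
      print(n,len(P),"yaw",np.arctan2(vy,vx),"at",x0,y0,"end",P[np.argmax(P[:,1])],"z max",np.percentile(P[:,2],95))
      for y in np.arange(-.02,.08,.01):
        k=(P[:,1]>y)&(P[:,1]<y+.01)
        if k.sum()>3: print("  ",round(y,2),P[k,0].min().round(4),P[k,0].max().round(4),P[k,2].max().round(4))
E
```

```text
time: 32.67
tool_pos: [0.4371, -0.0777, 0.3028]
tool_rot: [3.14, -0.007, -0.155]
contact_force: [0.1, -1.5, 0.7]
opening: 0.0092
grip_force: 30.0
time: 33.67
tool_pos: [0.4733, -0.0134, 0.2983]
tool_rot: [-3.139, 0.0, 1.271]
contact_force: [-0.6, -0.1, 0.9]
opening: 0.009
grip_force: 30.0
time: 34.58
tool_pos: [0.4741, -0.0136, 0.2164]
tool_rot: [3.14, 0.0, 1.64]
contact_force: [-0.7, -0.2, 0.3]
opening: 0.0094
grip_force: 30.0
[ 0.47408107 -0.01358839  0.21642018] [3.14045599e+00 3.88246004e-04 1.63951358e+00]
w 2948 yaw 1.6482954 at 471.43372 31.22447 end [0.47042506 0.05339204 0.05125629] z max 0.056850318379962954
   0.01 0.4671 0.478 0.0581
   0.02 0.4666 0.4772 0.0581
   0.03 0.4661 0.4764 0.0579
   0.04 0.467 0.4746 0.0557
   0.05 0.4673 0.4728 0.0544
s 44 yaw 1.6120714 at 472.31448 7.9221706 end [0.4705891  0.05195089 0.05168402] z max 0.061467627754250284
   -0.02 0.4508 0.478 0.0646
   -0.01 0.4711 0.4757 0.0561
   0.0 0.4693 0.4761 0.0562
   0.01 0.4694 0.4741 0.057
   0.02 0.4699 0.4745 0.0574
   0.03 0.4701 0.4747 0.0551
```

View pics/w10.png

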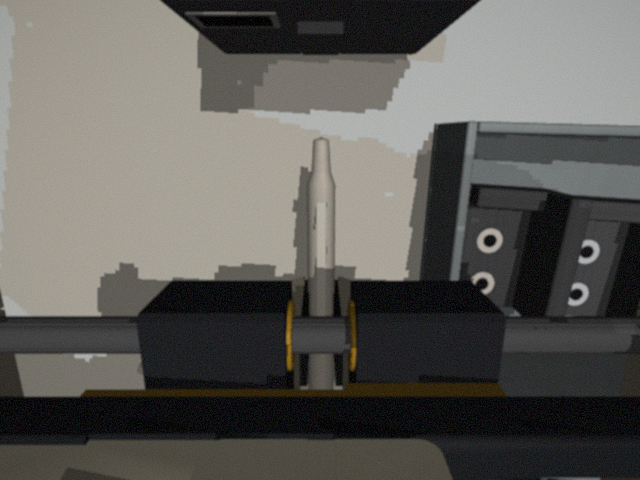

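The pen tip at (321,140) points straight at the recess at (320,28). I'll drop 2 mm and advance, watching the force.

```bash
python3 -m crank '[[-1,0,0,2,0],[-1,10,0,2,0],[-1,20,0,2,0],[-1,28,0,2,0],[-1,33,0,2,0],[-1,36,0,2,0],[-1,36,0,2,0],[-1,36,0,2,0]]' 40
python3 -m crank '[[-1,1,0,0,0],[-1,2,0,0,0],[-1,2,0,0,0],[-1,2,0,0,0]]'
python3 -m crank '[[-1,1,0,0,0],[-1,2,0,0,0],[-1,2,0,0,0],[-1,2,0,0,0]]'
python3 -m crank '[[-1,1,0,0,0],[-1,2,0,0,0],[-1,2,0,0,0],[-1,2,0,0,0]]'
python3 -m crank '[[-1,1,0,0,0],[-1,2,0,0,0],[-1,2,0,0,0],[-1,2,0,0,0]]'
```

```text
time: 35.35
tool_pos: [0.4711, 0.0227, 0.2136]
tool_rot: [3.142, 0.0, 1.642]
contact_force: [1.0, -0.8, -1.7]
opening: 0.0088
grip_force: 40.0
time: 35.68
tool_pos: [0.4709, 0.0243, 0.2135]
tool_rot: [-3.142, 0.0, 1.641]
contact_force: [0.6, -0.8, -0.0]
opening: 0.0088
grip_force: 40.0
time: 36.02
tool_pos: [0.4708, 0.0264, 0.2136]
tool_rot: [3.142, 0.0, 1.641]
contact_force: [0.5, 0.2, -0.7]
opening: 0.0091
grip_force: 40.0
time: 36.35
tool_pos: [0.4707, 0.0284, 0.2136]
tool_rot: [3.141, 0.0, 1.641]
contact_force: [-0.2, -2.3, 0.3]
opening: 0.0087
grip_force: 40.0
time: 36.68
tool_pos: [0.4705, 0.0304, 0.2136]
tool_rot: [3.141, 0.0, 1.641]
contact_force: [0.4, -2.2, -0.0]
opening: 0.009
grip_force: 40.0
```

```bash
python3 -m crank '[[-1,1,0,0,0],[-1,1,0,0,0],[-1,1,0,0,0]]'
python3 -m crank '[[-1,1,0,0,0],[-1,1,0,0,0],[-1,1,0,0,0]]'
python3 -m crank '[[-1,1,0,0,0],[-1,1,0,0,0],[-1,1,0,0,0]]'
python3 -m crank '[[-1,1,0,0,0],[-1,1,0,0,0],[-1,1,0,0,0]]'
```

```text
time: 36.93
tool_pos: [0.4705, 0.0313, 0.2136]
tool_rot: [3.142, 0.0, 1.641]
contact_force: [-0.1, -4.4, 0.3]
opening: 0.0088
grip_force: 40.0
time: 37.18
tool_pos: [0.4704, 0.0323, 0.2136]
tool_rot: [3.141, 0.0, 1.641]
contact_force: [-0.3, -4.6, -0.1]
opening: 0.0088
grip_force: 40.0
time: 37.43
tool_pos: [0.4705, 0.0328, 0.2136]
tool_rot: [3.141, 0.001, 1.641]
contact_force: [1.0, -8.9, -0.3]
opening: 0.009
grip_force: 40.0
time: 37.68
tool_pos: [0.4706, 0.0333, 0.2137]
tool_rot: [3.141, 0.002, 1.642]
contact_force: [-0.1, -13.2, 0.7]
opening: 0.0089
grip_force: 40.0
```

The force climbed stiffly past 4 N, so the button is bottomed. I'll retract straight out, check the pen in the grip, and re-measure the rest.

```bash
python3 -m crank '[[-1,0,0,0,0],[-1,0,0,0,0],[-1,-5,0,0,0],[-1,-15,0,0,0],[-1,-30,0,0,0],[-1,-47,0,0,0],[-1,-47,0,0,0],[-1,-47,0,0,0],[-1,-47,0,0,0]]' 30
python3 - <<'E'
from h import *
s=telemetry.observe(); print(s["tool_pos"],s["tool_rot"][2])
im,W=cloud("wrist","w11")
X=W
with np.errstate(invalid='ignore'):
    m=(X[...,0]>.43)&(X[...,0]<.51)&(X[...,1]>.01)&(X[...,1]<.075)&(X[...,2]>.03)&(X[...,2]<.065)
P=X[m]; vx,vy,x0,y0=cv2.fitLine((P[:,:2]*1e3).astype(np.float32),cv2.DIST_HUBER,0,.01,.01).ravel()
print(np.arctan2(vy,vx),x0,y0,"end",P[np.argmax(P[:,1])])
for y in np.arange(.01,.06,.01):
    k=(P[:,1]>y)&(P[:,1]<y+.01); print(round(y,2),P[k,0].min().round(4),P[k,0].max().round(4),np.percentile(P[k,2],98).round(4))
T,Wt=cloud("top","top2")
with np.errstate(invalid='ignore'): m=(Wt[...,0]>.35)&(Wt[...,0]<.52)&(Wt[...,1]>-.14)&(Wt[...,1]<-.03)&(Wt[...,2]>.015)&(Wt[...,2]<.05)
Q=Wt[m]; print(len(Q),Q.min(0),Q.max(0))
E
```

```text
time: 38.43
tool_pos: [0.4733, -0.0122, 0.2134]
tool_rot: [-3.141, -0.001, 1.64]
contact_force: [0.7, -0.2, -0.8]
opening: 0.0093
grip_force: 30.0
[ 0.47330768 -0.01217666  0.21344265] 1.6403258979469215
-1.4939363 470.4157 31.946028 end [0.46933996 0.05489942 0.04671601]
0.01 0.4662 0.477 0.0544
0.02 0.4656 0.4763 0.0544
0.03 0.465 0.4755 0.0541
0.04 0.4656 0.4744 0.0521
0.05 0.466 0.4718 0.0511
104 [ 0.38749526 -0.10150215  0.01642053] [ 0.4779475  -0.05471659  0.04985052]
```

```bash
python3 -m crank '[[-1,0,0,-30,0],[-1,0,0,-60,0],[-1,-10,-8,-87,0.1],[-1,-20,-16,-87,0.22],[-1,-30,-24,-87,0.34],[-1,-40,-32,-87,0.46],[-1,-50,-38,-87,0.58],[-1,-62,-43,-87,0.7],[-1,-62,-43,-87,0.82],[-1,-62,-43,-87,0.94],[-1,-62,-43,-87,1.06],[-1,-62,-43,-87,1.18]]' 30
python3 -m crank '[[-1,0,0,0,0.12],[-1,0,0,0,0.24],[-1,0,0,0,0.36],[-1,0,0,0,0.48],[-1,0,0,0,0.6],[-1,0,0,0,0.615],[-1,0,0,0,0.615],[-1,0,0,0,0.615],[-1,0,0,0,0.615]]'
python3 - <<'E'
from h import *
goto(.435,-.0773,.194,-.155)
im,W=cloud("wrist","w12")
T,Wt=cloud("side","s12")
print(telemetry.observe()["opening"])
E
```

```text
time: 39.53
tool_pos: [0.4349, -0.0767, 0.3005]
tool_rot: [-3.141, 0.0, 0.456]
contact_force: [0.7, -0.1, -0.9]
opening: 0.0094
grip_force: 30.0
time: 40.28
tool_pos: [0.435, -0.0771, 0.3006]
tool_rot: [-3.142, 0.0, -0.151]
contact_force: [-0.5, -0.2, -0.6]
opening: 0.0095
grip_force: 30.0
row: dx 0 dy 0 dz 107 roll 0.004 | yaw -0.155 q6~1.55 t=40.3
0.008992117028319964
```

View pics/w12.png

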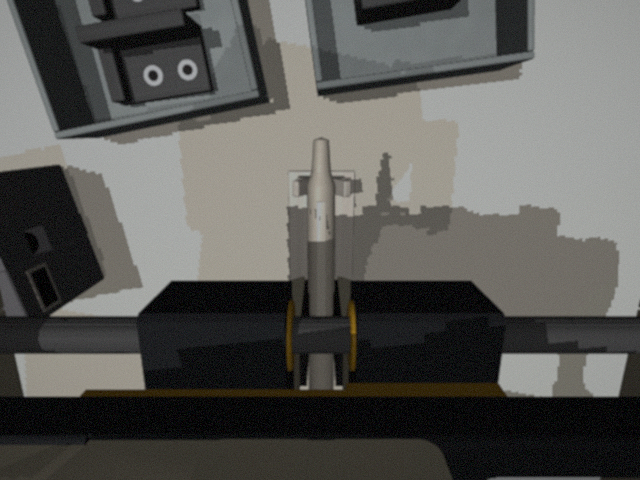

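The pen at (320,140–300) is centred over the saddle at (320,186). I'll lower and release it.

```bash
python3 -m crank '[[-1,0,0,30,0],[-1,0,0,60,0],[-1,0,0,80,0],[-1,0,0,95,0],[-1,0,0,102,0],[-1,0,0,107,0],[-1,0,0,107,0],[-1,0,0,107,0],[-1,0,0,107,0]]' 10
python3 -m crank '[[-0.7,0,0,0,0],[-0.6,0,0,0,0],[-0.4,0,0,0,0],[-0.2,0,0,0,0],[-0.2,0,0,0,0],[-0.2,0,0,0,0],[-0.2,0,0,-10,0],[-0.2,0,0,-30,0],[-0.2,0,0,-60,0],[-0.2,0,0,-100,0],[-0.2,0,0,-140,0],[-0.2,0,0,-165,0]]'
python3 -m crank '[[-0.2,-40,90,0,0],[-0.2,-40,90,0,0],[-0.2,-40,90,0,0],[-0.2,-40,90,0,0],[-0.2,-40,90,0,0],[-0.2,-40,90,0,0]]'
python3 - <<'E'
from h import *
im,W=cloud("wrist","w13")
with np.errstate(invalid='ignore'):
    m=(W[...,0]>.35)&(W[...,0]<.52)&(W[...,1]>-.12)&(W[...,1]<-.03)&(W[...,2]>.0255)&(W[...,2]<.05)
P=W[m]; vx,vy,x0,y0=cv2.fitLine((P[:,:2]*1e3).astype(np.float32),cv2.DIST_HUBER,0,.01,.01).ravel()
t=(P[:,:2]*1e3-[x0,y0])@[vx,vy]; n=(P[:,:2]*1e3-[x0,y0])@[-vy,vx]; print(np.arctan2(vy,vx),x0,y0,t.min(),t.max(),P[:,2].max())
k=abs(n)>9; print("saddles t",np.percentile(t[k&(t<0)],[2,98]),np.percentile(t[k&(t>0)],[2,98]))
k=abs(n)<2; print("z along",[P[k&(abs(t-a)<5),2].max().round(4) for a in (-40,-20,0,20,40)])
T,Wt=cloud("top"); S,_=cloud("side")
a=cv2.resize(T[150:320,190:430],(800,566)); cv2.imwrite("pics/fin.png",a[:,:,::-1])
for m,c in blobs(Wt,T,(.2,.8,-.55,.4),zmin=.006,zmax=.2): P=Wt[m]; print(c.round(),len(P),P.min(0).round(3),P.max(0).round(3))
E
```

```text
time: 41.13
tool_pos: [0.4353, -0.0775, 0.1944]
tool_rot: [3.141, -0.002, -0.154]
contact_force: [-1.0, -0.2, 0.5]
opening: 0.0096
grip_force: 10.0
time: 42.13
tool_pos: [0.4351, -0.0774, 0.3622]
tool_rot: [3.141, -0.004, -0.154]
contact_force: [0.5, -0.7, -1.4]
opening: 0.037
grip_force: 0.0
time: 42.63
tool_pos: [0.3818, -0.1598, 0.3585]
tool_rot: [-3.141, -0.0, -0.154]
contact_force: [-0.2, 0.5, 0.4]
opening: 0.0363
grip_force: 0.0
-0.15656039 441.15988 -79.773544 -71.77011011558989 61.9364249188645 0.036623280774390705
saddles t [-50.75244893 -41.04882002] [25.49201051 34.67393619]
z along [np.float64(0.0333), np.float64(0.0331), np.float64(0.0347), np.float64(0.0348), np.float64(0.0346)]
[274. 206.] 2230 [ 0.521 -0.058  0.006] [0.786 0.071 0.054]
[332. 196.] 1098 [ 0.523 -0.215  0.006] [ 0.786 -0.088  0.055]
[421. 208.] 1950 [ 0.599 -0.499  0.006] [ 0.723 -0.322  0.145]
[329. 195.] 310 [ 0.664 -0.177  0.006] [ 0.711 -0.103  0.046]
[219. 203.] 208 [0.628 0.143 0.007] [0.663 0.181 0.107]
[330. 222.] 664 [ 0.548 -0.198  0.006] [ 0.66  -0.115  0.047]
[189. 233.] 380 [0.505 0.213 0.006] [0.594 0.276 0.029]
[467. 235.] 287 [ 0.546 -0.55   0.006] [ 0.609 -0.515  0.052]
[447. 264.] 443 [ 0.449 -0.5    0.007] [ 0.549 -0.461  0.028]
[229. 268.] 934 [0.419 0.085 0.006] [0.509 0.167 0.088]
[304. 267.] 75 [ 0.463 -0.096  0.006] [ 0.501 -0.062  0.038]
```

View pics/fin.png

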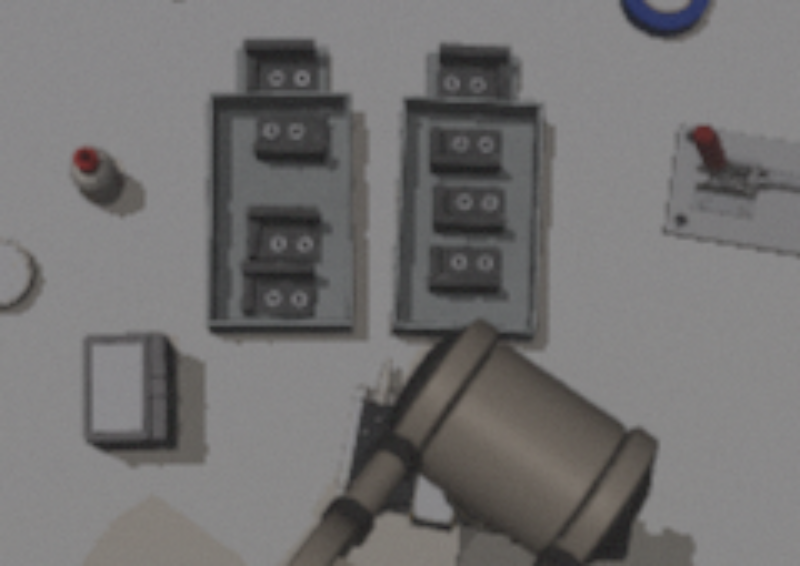

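View pics/w13.png

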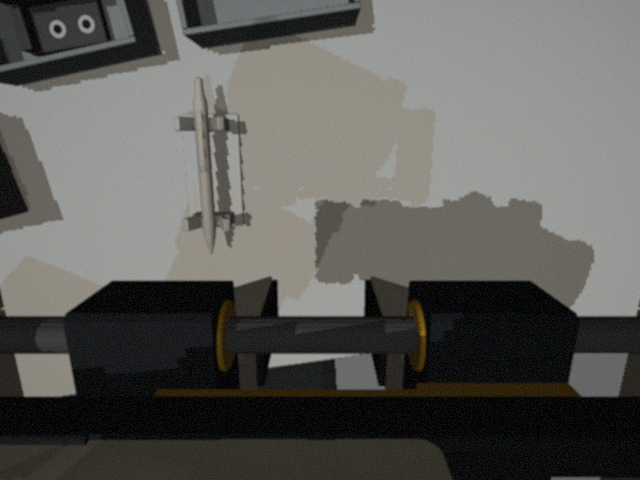

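Both trays hold three brackets (left column around x 285, right column around x 468). The pen lies across both saddles at (203,125)–(210,220), and the bystanders haven't moved. Handing in.

```bash
python3 -c "
from cell import ticket
print(ticket.hand_in())"
```

```text
the job is handed in; nothing more can be done
None
```

The job is handed in: all six brackets are sorted, three in each matching tray; the pen pushed the counter button until it bottomed, then went back across both saddles about 3 mm off centre; the dial indicator, hex key set and oil bottle stayed put.

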